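# Clear the bedside pile and set up the drop timer

## Task

Take apart the pile on the bedside cart and put each thing in the middle of its own place: the green pill box on the square blue tile, the round pale wooden timer stand on the round white mat, and the red glasses case on the grey felt mat, lying the same way as the mat. Once the stand is on the white mat, and not before, set the black-capped hourglass upright on the middle of the stand. Set everything down gently without dropping or tipping it, and leave the magnifier, the single eyedrop bottle and the steel tray where they are.

Things in the scene. Friction and masses are not known exactly. Their poses are not given: they have to be found in the camera images.
- pillbox_c (a point): green plastic pill box, closed, with a white line round it; 40 (its x) x 30 (its y) x 22 mm high, 30 g; at the start it is the top of the pile, lying on the timer stand, turned any way. Point: its centre, 11 mm above its underside; z up.
- stand_c (a point): timer stand: solid flat disc of pale wood with a darker band, diameter 60 mm, 16 mm high, 50 g; flat top. At the start it lies on the glasses case, up to 30 mm from the case's middle along its length, under the pill box. Point: its centre, 8 mm above its underside; z up.
- case_c (a point): hard red glasses case, a closed rounded box 150 (its x) x 64 (its y) x 34 mm high, about 140 g, flat top; the bottom of the pile, standing on the cart top. Point: its centre, 17 mm above its underside; x along its length, z up.
- hourglass_c (a point): plastic hourglass, upright on the cart top: black end caps of diameter 43 mm, each 10 mm thick, and between them a straight clear tube of diameter 42 mm with yellow bulbs inside; 70 mm high, about 90 g. Point: its centre, 35 mm above its underside; z up.
- tile_top (a point): square blue ceramic tile 84 x 84 mm, 8 mm thick, fixed on the cart top: the place of the pill box. Point: centre of its upper face.
- matw_top (a point): round white mat, diameter 90 mm, 5 mm thick, fixed: the place of the timer stand. Point: centre of its upper face.
- felt_top (a point): grey felt mat 184 (its x) x 92 (its y) mm, 4 mm thick, fixed: the place of the glasses case, whose length goes along the mat's length (either way round). Point: centre of its upper face; x along its length.
- magnifier_c (a point): folding steel magnifier lying flat, half folded: about 85 (its x) x 48 x 13 mm; loose, to be left alone. Point: near its middle, 5 mm above the cart top.
- bottle1_c (a point): single white eyedrop bottle with a blue cap standing among the things, diameter 24 mm, 54 mm high; loose and light (25 g), to be left alone. Point: its centre, 27 mm above the cart top.
- tray_c (a point): stainless tray 110 (its x) x 240 (its y) x 18 mm at the far edge of the cart top, holding three eyedrop bottles and a carton (58 mm high at most), all one piece; to be left alone. Point: its centre, 9 mm above the cart top.
Mind the look-alikes: they are no part of the job. Leave any purple or turquoise look-alike of the part that bears hourglass_c alone.

How it is judged:
On the way, in this order (a step that is already met when the one before it is completed fails the run):
1. the timer stand is set on the white mat and let go, the hourglass not on it (horizontal distance between stand_c and matw_top below 0.012 m and z of stand_c in the frame of matw_top between 0.004 and 0.012 m and angle between stand_c's own z axis and vertical below 0.1 rad and contact force between the fingers and stand below 0.05 N and horizontal distance between hourglass_c and stand_c above 0.05 m), for 0.2 s.
2. the hourglass stands upright on the middle of the timer stand, let go (horizontal distance between hourglass_c and stand_c below 0.008 m and z of hourglass_c in the frame of stand_c between 0.039 and 0.047 m and angle between each of hourglass_c, stand_c's own z axis and vertical below 0.1 rad and horizontal distance between stand_c and matw_top below 0.012 m and z of stand_c in the frame of matw_top between 0.004 and 0.012 m and contact force between the fingers and hourglass below 0.05 N), for 0.2 s.
At the end, for the whole second after the job is handed in: Pill box centred on the tile and stand on the white mat within 12 mm; case on the felt within 13 mm and 0.2 rad of its length; hourglass on the stand within 8 mm. All rest on their places (height within 4 mm), upright within 0.1 rad, released and still (under 20 mm/s) (horizontal distance between pillbox_c and tile_top below 0.012 m and z of pillbox_c in the frame of tile_top between 0.007 and 0.015 m and angle between each of pillbox_c, stand_c, case_c, hourglass_c's own z axis and vertical below 0.1 rad and horizontal distance between stand_c and matw_top below 0.012 m and z of stand_c in the frame of matw_top between 0.004 and 0.012 m and horizontal distance between case_c and felt_top below 0.013 m and z of case_c in the frame of felt_top between 0.013 and 0.021 m and angle between the x axis of case_c and the x axis of felt_top, either way round below 0.2 rad and horizontal distance between hourglass_c and stand_c below 0.008 m and z of hourglass_c in the frame of stand_c between 0.039 and 0.047 m and linear speed of each of pillbox, stand, case, hourglass below 0.02 m/s); the robot touches nothing.
It fails at once if the pill box, timer stand, glasses case or hourglass is tipped by more than 0.5 rad (angle between any of pillbox_c, stand_c, case_c, hourglass_c's own z axis and vertical above 0.5 rad).
It fails at once if one of them is dropped (faster than 0.7 m/s out of the fingers: a fall of about 25 mm) ((linear speed of pillbox above 0.7 m/s and contact force between the fingers and pillbox below 0.05 N) or (linear speed of stand above 0.7 m/s and contact force between the fingers and stand below 0.05 N) or (linear speed of case above 0.7 m/s and contact force between the fingers and case below 0.05 N) or (linear speed of hourglass above 0.7 m/s and contact force between the fingers and hourglass below 0.05 N)).
It fails at once if the magnifier, single eyedrop bottle or steel tray is moved by more than 15 mm (distance of any of magnifier_c, bottle1_c, tray_c from where it was at the start of the episode above 0.015 m).
It also fails if it takes over 128 s, if anything falls off the work surface, if the arm or the gripper's body presses on something with over 40 N, if the wrist force passes 120 N, or if a joint passes its speed limit or range.

## Robot

A 6-joint arm with a two-finger parallel gripper is mounted at the origin on the work surface. World frame = base frame: x ahead of the robot, y to its left, z up, the work surface at z = 0. Lengths are in m, angles in rad, forces in N, time in s.
With the tool pointing down it reaches from about 0.35 to 0.775 m from the base axis. Payload 7.3 kg.
Tool frame: the origin (TCP) lies on the centre line of the jaws, within the pads' length; the fingertips stand 11 mm ahead of it and the grasp point (between the pads) lies 8 mm behind it; y points along the fingers, z is the direction in which the jaws open and shut, and the axes are right-handed (so a half turn about y gives the same grasp; the last joint's range is limited). The gripper opens to 92 mm and grips with 3 to 60 N. Pads are 19 mm wide; open, the fingers measure 130 mm over their backs; the gripper's body (75 mm by 190 mm) begins 47 mm behind the grasp point.
Start: joints at [-0.146, 0.342, 1.524, -0, 1.275, -0.146], TCP at [0.525, 0, 0.238] pointing down, gripper open.
Joint ranges: [-2.53, 2.53], [-0.77, 2.02], [0.04, 2.7], [-1, 4.14], [0.28, 2.66], [-3.11, 3.11]. Speed limits (rad/s): [2.57, 2.57, 3.14, 3.14, 3.14, 3.14].

## Interface

Orientations are given as [roll, pitch, yaw] about the fixed x, y, z axes, in that order (R = Rz(yaw) Ry(pitch) Rx(roll)).
In Python, from cell import robot, cams gives the robot as it stands.
- The arm moves only by the tool apply_moves, never from a script. Its argument "plan" is a list of rows, each a list of 7 numbers: the shift along the tool's x, y, z in m, then the turn, a rotation vector about the tool's x, y, z in degrees, then the gripper command: -1 is fully open, 1 is shut, values between are in proportion. A call has exactly 5 rows; each row is the pose to reach, as a shift and turn from the pose commanded when the call began, along the tool's axes at that moment; what a row does not reach only later rows make up. A row lasts 1/8 s, in which the tool goes at most 62.5 mm and 10.7 degrees, less where a joint would pass 70% of its speed; a pose out of reach is approached as far as the arm can. A call with a gripper value outside its range is refused whole. The fingers move at their own pace and stop on an object; "squeeze" is the grip in N (left out, the last holds). Time passes only in rows, so rows that repeat a pose let the fingers close, or fill a call up. It gives the time, the measured TCP pose, the force and the opening at its end, in the units of the state.
- robot.observe(): the state, without advancing time (a new reading comes with each control period).
- cams.read_camera(name): name is "scene" or "side" or "wrist"; returns the picture (480x640x3 uint8, blue, green, red); there is no depth.
- cams.calibration(name): a dict with "fx", "fy", "cx", "cy" (pixels), "dist" ([k1, k2, p1, p2, k3] as OpenCV has them; the pictures are not rectified), "extrinsics" (4x4, takes a point from world to camera coordinates); the wrist camera has in their place "T_tool_cam" (4x4, takes a point from camera to tool coordinates, whose origin is the TCP and whose axes are the tool frame's). Camera axes: x right, y up, looking along -z (the intrinsics and any distortion apply to the point x, -y, -z); pixel columns grow to the right and rows downward; lengths in m; the calibration is good to about 2 mm. A picture is of the moment at which its call begins: read the wrist's pose just before it. calibration takes no time and is no camera call.
- robot.hand_in(): hands the job in, once; it reports no verdict.
The state is a dict: "time": time; "qpos": joint angles; "qvel": joint speeds; "joint_efforts": joint torques, N m; "tool_pos": TCP position; "tool_rot": TCP orientation; "contact_force": force on the tool from outside, world axes, zero at the start; "torque": the same for the moment, N m; "opening": finger opening in m.
Only numpy, scipy, OpenCV 4.12 (cv2) and the standard library are available. Lean on these libraries where they do the work, as an engineer would, in place of code of your own. Each camera call takes 0.05 s, during which the arm holds its last target. There are 200 camera calls.

## Working session

There is one attempt and no reset: what is moved stays moved. The work goes in short steps, Python scripts to look and compute and a tool call to move; the robot and the scene stay as the last step left them, time stands still between calls to the robot, and variables do not carry over. Pictures are saved under pics/ and viewed, about 12 in all and at most 16, crops included, and the job is handed in when it is done.

Besides the shell and the picture viewer there is one more tool, called after "Call:" as name(argument=value, ...), one argument or row to a line, values as JSON. apply_moves: Moves the arm, as the interface text tells. Its arguments: {"type":"object","properties":{"plan":{"type":"array","items":{"type":"array","items":{"type":"number"}}},"squeeze":{"type":"number"}},"required":["plan"]}

```bash
ls; mkdir -p pics; python3 - <<'E'
from cell import robot, cams
import cv2, numpy as np
s=robot.observe(); print({k:np.round(v,3).tolist() for k,v in s.items()})
for n in ("scene","side","wrist"):
    cv2.imwrite(f"pics/{n}0.png",cams.read_camera(n))
    print(n,{k:np.round(v,3).tolist() for k,v in cams.calibration(n).items()})
E
```

```text
pics
{'time': 0.0, 'qpos': [-0.146, 0.343, 1.525, 0.0, 1.275, -0.146], 'qvel': [-0.002, 0.0, -0.0, 0.0, -0.0, 0.0], 'joint_efforts': [0.001, -43.125, -24.422, 0.072, 0.056, -0.0], 'tool_pos': [0.525, 0.0, 0.237], 'tool_rot': [-1.572, 0.0, -1.571], 'contact_force': [0.559, 0.062, 1.388], 'torque': [-0.019, 0.013, -0.016], 'opening': 0.092}
scene {'fx': 583.547, 'fy': 583.547, 'cx': 319.918, 'cy': 234.206, 'dist': [0.06, 0.0, 0.0, 0.0, 0.0], 'extrinsics': [[-0.538, 0.843, 0.013, 0.338], [-0.577, -0.379, 0.723, 0.306], [0.614, 0.381, 0.691, -1.451], [0.0, 0.0, 0.0, 1.0]]}
side {'fx': 460.928, 'fy': 460.928, 'cx': 319.564, 'cy': 239.744, 'dist': [-0.104, 0.0, 0.0, 0.0, 0.0], 'extrinsics': [[0.941, -0.339, 0.007, -0.578], [0.252, 0.712, 0.655, -0.184], [-0.227, -0.615, 0.755, -0.759], [0.0, 0.0, 0.0, 1.0]]}
wrist {'fx': 334.11, 'fy': 334.11, 'cx': 319.434, 'cy': 242.359, 'dist': [-0.056, 0.0, 0.0, 0.0, 0.0], 'T_tool_cam': [[0.001, -0.95, -0.311, -0.084], [0.0, 0.311, -0.95, -0.147], [1.0, 0.001, 0.001, -0.001], [0.0, 0.0, 0.0, 1.0]]}
```

View pics/scene0.png

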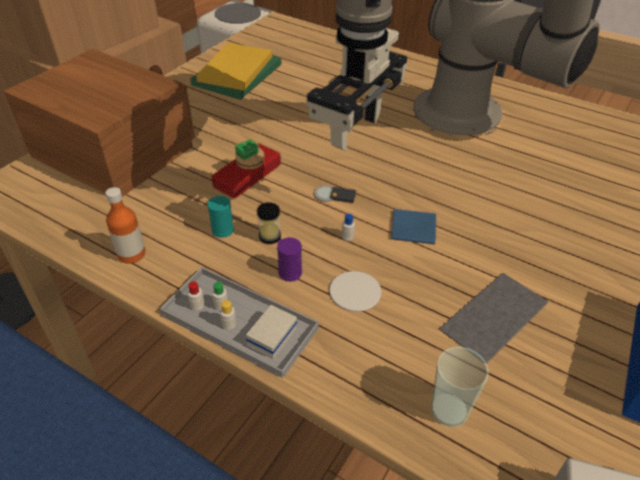

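View pics/side0.png

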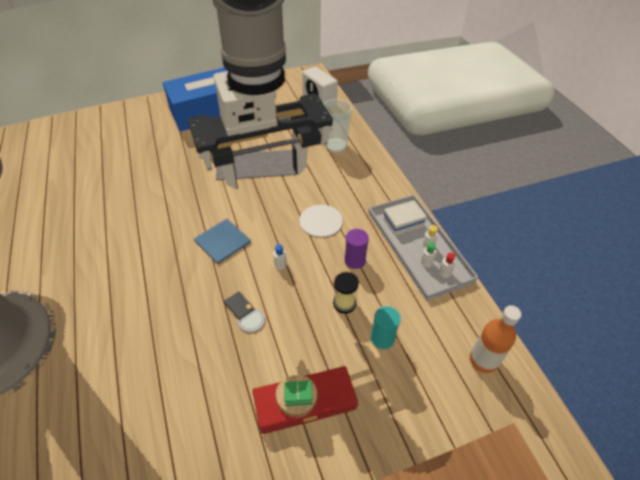

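The pile is at scene (248,160) and side (300,395). The black-capped hourglass is at scene (269,222) and side (345,292). The look-alikes are purple at scene (290,258) and turquoise at (220,216). The clear tube with black caps and yellow bulbs fits the description. Next I measure with masks in both views.

```bash
cat > h.py <<'E'
from cell import robot, cams
import cv2, numpy as np
from scipy.spatial.transform import Rotation as Ro
def grab(name):
    """image, K, dist, R(cam->world), camera centre"""
    s=robot.observe(); c=cams.calibration(name); im=cams.read_camera(name)
    K=np.array([[c['fx'],0,c['cx']],[0,c['fy'],c['cy']],[0,0,1]])
    if name=='wrist':
        T=np.eye(4); T[:3,:3]=Ro.from_euler('xyz',s['tool_rot']).as_matrix(); T[:3,3]=s['tool_pos']
        T=T@np.array(c['T_tool_cam'])
    else: T=np.linalg.inv(np.array(c['extrinsics']))
    return dict(im=im,K=K,d=np.array(c['dist'],float),R=T[:3,:3],o=T[:3,3])
def plane(v,px,z):
    """pixels (n,2) -> world points on the plane at height z"""
    u=cv2.undistortPoints(np.float64(px).reshape(-1,1,2),v['K'],v['d'])[:,0]
    r=np.c_[u[:,0],-u[:,1],-np.ones(len(u))]@v['R'].T
    return v['o']+r*((z-v['o'][2])/r[:,2])[:,None]
def blob(v,lo,hi,roi,near=None):
    """largest HSV blob in roi (x0,y0,x1,y1): contour"""
    x0,y0,x1,y1=roi; hsv=cv2.cvtColor(v['im'],cv2.COLOR_BGR2HSV)
    m=np.zeros(hsv.shape[:2],np.uint8)
    a=cv2.inRange(hsv,np.array(lo),np.array(hi))
    m[y0:y1,x0:x1]=a[y0:y1,x0:x1]
    if lo[0]==0: m[y0:y1,x0:x1]|=cv2.inRange(hsv,np.array([172,*lo[1:]]),np.array([180,*hi[1:]]))[y0:y1,x0:x1]
    m=cv2.morphologyEx(m,cv2.MORPH_OPEN,np.ones((3,3)))
    cs=cv2.findContours(m,cv2.RETR_EXTERNAL,cv2.CHAIN_APPROX_NONE)[0]
    return max(cs,key=cv2.contourArea)[:,0] if cs else None
def rect(P):
    """centre, sizes, long-axis angle deg of planar points, mm"""
    (c,(w,h),a)=cv2.minAreaRect(np.float32(P[:,:2]*1000))
    if w<h: w,h,a=h,w,a+90
    return np.round(c,1),np.round([w,h],1),round((a+90)%180-90,1)
def circ(P):
    (c,r)=cv2.minEnclosingCircle(np.float32(P[:,:2]*1000)); e=cv2.fitEllipse(np.float32(P[:,:2]*1000))
    return np.round(c,1),round(2*r,1),np.round(e[0],1),np.round(e[1],1)
E
python3 - <<'E'
from h import *
G=([45,90,40],[85,255,255]);RED=([0,130,60],[8,255,255]);B=([98,70,40],[115,255,200]);W=([0,0,150],[180,60,255]);
GR=([0,0,50],[180,60,130])
for n,rois in (('scene',dict(pill=(225,130,275,170),case=(200,130,290,200),tile=(380,200,450,250),mat=(320,265,390,315),felt=(430,265,560,365))),
  ('side',dict(pill=(270,370,330,415),case=(240,350,370,440),tile=(185,210,260,270),mat=(290,195,350,245)))):
    v=grab(n)
    for k,roi in rois.items():
        col,z,f=dict(pill=(G,.07,rect),case=(RED,.034,rect),tile=(B,.008,rect),mat=(W,.005,circ),felt=(GR,.004,rect))[k]
        c=blob(v,*col,roi)
        print(n,k,None if c is None else f(plane(v,c,z)))
v=grab('scene'); print('hg top, bottle top, magn, tray corners, purple top, turq top')
print(plane(v,[[268,211]],.07).round(3),plane(v,[[349,217]],.054).round(3),plane(v,[[335,194]],.01).round(3),plane(v,[[202,272],[317,322],[277,364],[163,313]],.018).round(3).tolist(),plane(v,[[290,245],[220,203]],.07).round(3).tolist())
v=grab('side');print(plane(v,[[346,281]],.07).round(3),plane(v,[[280,250]],.054).round(3),plane(v,[[246,312]],.01).round(3),plane(v,[[357,238],[386,316]],.07).round(3).tolist())
E
```

```text
scene pill (array([ 490.6, -267.9]), array([50.2, 49.8]), 71.2)
scene case (array([ 507.4, -257.1]), array([171.9,  87.2]), -4.6)
scene tile (array([446.6,  98.9]), array([81.3, 78.9]), 23.5)
scene mat (array([649.4,  85.5]), 88.3, array([649.4,  85.4]), array([85.6, 86.8]))
scene felt (array([567.3, 306.5]), array([183.3,  89.3]), -13.6)
side pill (array([ 480.7, -279.3]), array([38.8, 34.8]), -15.2)
side case (array([ 526.3, -279.4]), array([78.8, 70.9]), -5.5)
side tile (array([442.9,  93.9]), array([80. , 78.6]), -67.7)
side mat (array([646.9,  83.3]), 92.7, array([646.9,  82.9]), array([88.5, 89.9]))
hg top, bottle top, magn, tray corners, purple top, turq top
[[ 0.622 -0.117  0.07 ]] [[0.539 0.006 0.054]] [[ 0.451 -0.077  0.01 ]] [[0.77, -0.155, 0.018], [0.752, 0.073, 0.018], [0.852, 0.065, 0.018], [0.873, -0.148, 0.018]] [[0.672, -0.034, 0.07], [0.653, -0.204, 0.07]]
[[ 0.618 -0.121  0.07 ]] [[ 0.535 -0.006  0.054]] [[ 0.447 -0.086  0.01 ]] [[0.672, -0.039, 0.07], [0.652, -0.206, 0.07]]
```

Call:
apply_moves(
  plan=[
    [0.04, 0.005, -0.005, 0, 0, 0, -1],
    [0.1, 0.01, -0.01, 0, 0, 0, -1],
    [0.16, 0.02, -0.02, 0, 0, 0, -1],
    [0.22, 0.03, -0.025, 0, 0, 0, -1],
    [0.268, 0.037, -0.025, 0, 0, 0, -1],
  ],
)

```text
time: 0.98
tool_pos: [0.4993, -0.2703, 0.2003]
tool_rot: [-1.571, 0.0, -1.572]
contact_force: [0.2, 0.4, 1.0]
opening: 0.092
```

```bash
python3 - <<'E'
from h import *
v=grab('wrist'); cv2.imwrite('pics/w1.png',v['im']); print(robot.observe()['tool_pos'],robot.observe()['tool_rot'])
E
```

```text
[ 0.49894455 -0.27548645  0.19929706] [-1.57140202 -0.0029546  -1.57470692]
```

View pics/w1.png

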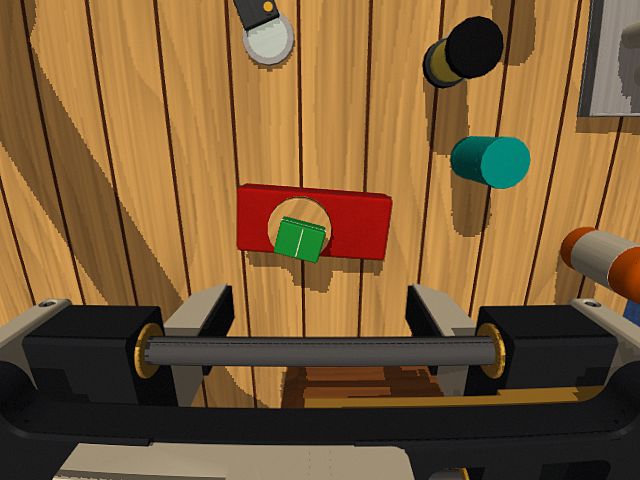

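The wrist view shows the green pill box at (300,240), the disc at (299,226) and the red case at (314,222). The black-capped hourglass is at (470,50) and the turquoise one at (490,160).

```bash
python3 - <<'E'
from h import *
v=grab('wrist'); s=robot.observe(); print(s['tool_pos'],s['tool_rot'])
roi=(200,150,420,285)
hsv=cv2.cvtColor(v['im'],cv2.COLOR_BGR2HSV); print([hsv[y,x].tolist() for x,y in((290,245),(290,224),(280,218),(300,205),(250,220),(314,190),(480,45))])
c=blob(v,[45,90,40],[85,255,255],roi); print('pill',rect(plane(v,c,.072)))
c=blob(v,[0,150,60],[8,255,255],roi); print('case',rect(plane(v,c,.034)), c.min(0),c.max(0))
print('stand pts',plane(v,[[299,197],[268,226],[330,226]],.05).round(4).tolist())
c=blob(v,[0,0,0],[180,120,40],(430,5,515,75)); print('hgtop',plane(v,[[475,47]],.07).round(4))
cv2.imwrite('pics/w1c.png',cv2.resize(v['im'][170:280,220:410],None,fx=4,fy=4,interpolation=cv2.INTER_CUBIC))
E
```

```text
[ 0.49909973 -0.27236406  0.19950375] [-1.57177172e+00 -7.39541498e-04 -1.57566727e+00]
[[66, 211, 133], [65, 208, 135], [59, 164, 109], [17, 159, 178], [2, 240, 154], [1, 232, 168], [0, 15, 17]]
pill (array([ 480.7, -273.9]), array([39.6, 34.1]), -15.4)
case (array([ 491.7, -268.7]), array([147.1,  67. ]), -4.4) [237 178] [392 254]
stand pts [[0.4794, -0.2459, 0.05], [0.4502, -0.2727, 0.05], [0.5073, -0.273, 0.05]]
hgtop [[ 0.615  -0.1283  0.07  ]]
```

View pics/w1c.png

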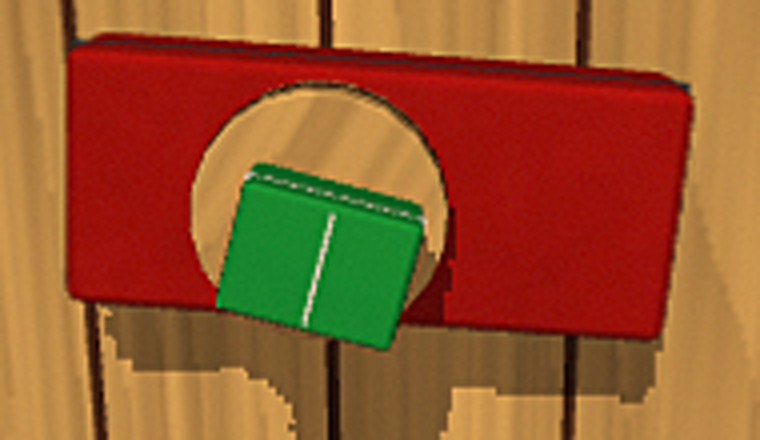

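Call:
apply_moves(
  plan=[
    [0.004, 0.02, -0.01, 0, 7.5, 0, -1],
    [0.0085, 0.05, -0.0195, 0, 15.4, 0, -1],
    [0.0085, 0.08, -0.0195, 0, 15.4, 0, -1],
    [0.0085, 0.1, -0.0195, 0, 15.4, 0, -1],
    [0.0085, 0.1, -0.0195, 0, 15.4, 0, -1],
  ],
  squeeze=12,
)

```text
time: 1.7
tool_pos: [0.4799, -0.2751, 0.0996]
tool_rot: [-1.574, 0.001, -1.839]
contact_force: [-0.4, -0.3, -0.2]
opening: 0.0919
```

```bash
python3 - <<'E'
from h import *
for i in range(2):
    v=grab('wrist'); s=robot.observe(); print(s['tool_pos'],s['tool_rot'],s['qvel'])
cv2.imwrite('pics/w2.png',v['im'])
c=blob(v,[45,90,40],[85,255,255],(150,150,450,430)); print('pill',rect(plane(v,c,.072)),c.min(0),c.max(0))
E
```

```text
[ 0.48058749 -0.2757702   0.10077344] [-1.57153780e+00  4.86087884e-04 -1.83897625e+00] [-0.00149179 -0.02138362 -0.02465587  0.00146636  0.0041153  -0.00165378]
[ 0.48101738 -0.27620931  0.1014674 ] [-1.56995762e+00 -1.47100991e-04 -1.83908865e+00] [-0.00373804 -0.01409408 -0.01276053 -0.00083672 -0.00126723  0.0003985 ]
pill (array([ 480.5, -274.9]), array([39.5, 31.1]), -15.4) [287 259] [355 308]
```

View pics/w2.png

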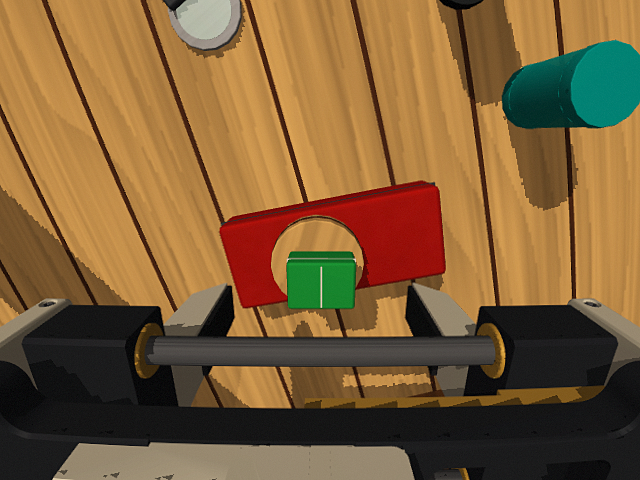

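Call:
apply_moves(
  plan=[
    [0, 0.018, 0, 0, 0, 0, -1],
    [0, 0.036, 0, 0, 0, 0, -1],
    [0, 0.036, 0, 0, 0, 0, -1],
    [0, 0.036, 0, 0, 0, 0, 1],
    [0, 0.036, 0, 0, 0, 0, 1],
  ],
  squeeze=12,
)

```text
time: 2.42
tool_pos: [0.4811, -0.2769, 0.0659]
tool_rot: [-1.569, -0.001, -1.84]
contact_force: [0.0, -0.1, -0.2]
opening: 0.0761
```

Call:
apply_moves(
  plan=[
    [0, 0, 0, 0, 0, 0, 1],
    [0, 0, 0, 0, 0, 0, 1],
    [0, -0.02, 0, 0, 0, 0, 1],
    [0, -0.06, 0, 0, 0, 0, 1],
    [0, -0.09, 0, 0, 0, 0, 1],
  ],
  squeeze=12,
)

```text
time: 3.05
tool_pos: [0.4807, -0.2766, 0.1562]
tool_rot: [-1.57, -0.0, -1.84]
contact_force: [0.5, -0.2, 0.1]
opening: 0.0268
```

```bash
python3 - <<'E'
from h import *
v=grab('wrist'); s=robot.observe(); print(s['tool_pos'],s['opening'])
cv2.imwrite('pics/w3.png',v['im'])
c=blob(v,[45,90,40],[85,255,255],(150,150,450,430)); print('pill',rect(plane(v,c,.072)),c.min(0),c.max(0))
E
```

```text
[ 0.48222108 -0.27770286  0.16015285] 0.022555274097563683
pill (array([ 480.4, -275.3]), array([39.5, 29.7]), -15.5) [293 232] [347 270]
```

The jaws close at about 80 mm/s, so I lifted too early. The box has not moved, so I redo the grasp with longer dwell.

Call:
apply_moves(
  plan=[
    [0, 0, 0, 0, 0, 0, -0.4],
    [0, 0, 0, 0, 0, 0, -0.4],
    [0, 0, 0, 0, 0, 0, -0.4],
    [0, 0.02, 0, 0, 0, 0, -0.4],
    [0, 0.04, 0, 0, 0, 0, -0.4],
  ],
)

```text
time: 3.72
tool_pos: [0.4803, -0.2763, 0.1136]
tool_rot: [-1.571, 0.0, -1.84]
contact_force: [0.3, -0.3, 0.0]
opening: 0.0637
```

Call:
apply_moves(
  plan=[
    [0, 0.02, 0, 0, 0, 0, -0.4],
    [0, 0.04, 0, 0, 0, 0, -0.4],
    [0, 0.05, 0, 0, 0, 0, -0.4],
    [0, 0.05, 0, 0, 0, 0, 1],
    [0, 0.05, 0, 0, 0, 0, 1],
  ],
  squeeze=12,
)

```text
time: 4.35
tool_pos: [0.4809, -0.2767, 0.0653]
tool_rot: [-1.57, -0.0, -1.84]
contact_force: [0.6, 0.3, 0.8]
opening: 0.0485
```

Call:
apply_moves(
  plan=[
    [0, 0, 0, 0, 0, 0, 1],
    [0, 0, 0, 0, 0, 0, 1],
    [0, 0, 0, 0, 0, 0, 1],
    [0, -0.02, 0, 0, 0, 0, 1],
    [0, -0.05, 0, 0, 0, 0, 1],
  ],
)

```text
time: 4.97
tool_pos: [0.4798, -0.276, 0.1143]
tool_rot: [-1.573, 0.001, -1.84]
contact_force: [0.8, 0.0, -0.5]
opening: 0.0397
```

Call:
apply_moves(
  plan=[
    [-0.04, 0, -0.015, 0, 0, 0, 1],
    [-0.095, 0, -0.036, 0, 0, 0, 1],
    [-0.15, 0, -0.057, 0, 0, 0, 1],
    [-0.205, 0, -0.078, 0, 0, 0, 1],
    [-0.26, 0, -0.099, 0, 0, 0, 1],
  ],
)

```text
time: 5.6
tool_pos: [0.4536, 0.0022, 0.1148]
tool_rot: [-1.571, 0.0, -1.84]
contact_force: [0.4, 0.4, -0.1]
opening: 0.0399
```

Call:
apply_moves(
  plan=[
    [-0.05, 0, -0.019, 0, 0, 0, 1],
    [-0.09, 0, -0.0345, 0, 0, 0, 1],
    [-0.09, 0.03, -0.0345, 0, 0, 0, 1],
    [-0.09, 0.055, -0.0345, 0, 0, 0, 1],
    [-0.09, 0.055, -0.0345, 0, 0, 0, 1],
  ],
)

```text
time: 6.22
tool_pos: [0.4433, 0.0965, 0.0585]
tool_rot: [-1.575, -0.001, -1.839]
contact_force: [-0.3, 0.9, 0.1]
opening: 0.0396
```

```bash
python3 - <<'E'
from h import *
v=grab('wrist'); s=robot.observe(); print(s['tool_pos'],s['tool_rot'],s['opening'])
cv2.imwrite('pics/w4.png',v['im'])
c=blob(v,[98,70,40],[115,255,200],(0,0,640,400)); print('tile',rect(plane(v,c,.008)),c.min(0),c.max(0))
E
```

```text
[0.4443195  0.09639266 0.05952264] [-1.57236660e+00 -5.19666735e-04 -1.83958436e+00] 0.03981390662652565
tile (array([441.5,  98.9]), array([83.2, 82.9]), -66.5) [229 178] [405 290]
```

View pics/w4.png

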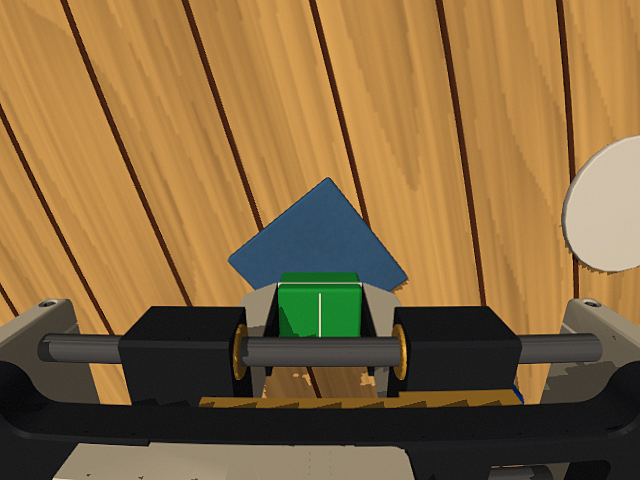

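Call:
apply_moves(
  plan=[
    [-0.0015, 0.01, -0.002, 0, 0, 0, 1],
    [-0.0015, 0.025, -0.002, 0, 0, 0, 1],
    [-0.0015, 0.033, -0.002, 0, 0, 0, 1],
    [-0.0015, 0.036, -0.002, 0, 0, 0, 1],
    [-0.0015, 0.036, -0.002, 0, 0, 0, 1],
  ],
)

```text
time: 6.9
tool_pos: [0.4435, 0.0984, 0.0239]
tool_rot: [-1.57, 0.0, -1.84]
contact_force: [0.6, -0.1, -0.7]
opening: 0.0399
```

Call:
apply_moves(
  plan=[
    [0, 0, 0, 0, 0, 0, 1],
    [0, 0, 0, 0, 0, 0, -1],
    [0, 0, 0, 0, 0, 0, -1],
    [0, 0, 0, 0, 0, 0, -1],
    [0, -0.01, 0, 0, 0, 0, -1],
  ],
)

```text
time: 7.52
tool_pos: [0.4427, 0.0983, 0.0336]
tool_rot: [-1.572, -0.001, -1.84]
contact_force: [-0.5, -0.5, 1.8]
opening: 0.0754
```

Call:
apply_moves(
  plan=[
    [0, -0.03, 0, 0, 0, 0, -1],
    [0, -0.07, 0, 0, 0, 0, -1],
    [0.02, -0.1, 0.008, 0, 0, 0, -1],
    [0.07, -0.11, 0.027, 0, 0, 0, -1],
    [0.125, -0.11, 0.048, 0, 0, 0, -1],
  ],
)

```text
time: 8.15
tool_pos: [0.4571, -0.036, 0.1457]
tool_rot: [-1.567, 0.0, -1.838]
contact_force: [0.7, 0.3, 0.4]
opening: 0.0918
```

Call:
apply_moves(
  plan=[
    [0.055, 0, 0.021, 0, 0, 0, -1],
    [0.11, 0, 0.042, 0, 0, 0, -1],
    [0.165, 0, 0.063, 0, 0, 0, -1],
    [0.21, 0.01, 0.08, 0, 0, 0, -1],
    [0.226, 0.02, 0.086, 0, 0, 0, -1],
  ],
)

```text
time: 8.78
tool_pos: [0.4791, -0.2783, 0.124]
tool_rot: [-1.569, -0.001, -1.842]
contact_force: [-0.7, 1.3, -0.7]
opening: 0.0912
```

Call:
apply_moves(
  plan=[
    [0, 0, 0, 0, -5, 0, -1],
    [0, 0.01, 0, 0, -11, 0, -1],
    [0, 0.01, 0, 0, -11, 0, -1],
    [0, 0.01, 0, 0, -11, 0, -1],
    [0, 0.01, 0, 0, -11, 0, -1],
  ],
)

```text
time: 9.4
tool_pos: [0.4794, -0.2754, 0.1142]
tool_rot: [-1.57, -0.0, -1.648]
contact_force: [0.1, -1.1, -1.0]
opening: 0.0913
```

```bash
python3 - <<'E'
from h import *
v=grab('wrist'); s=robot.observe(); print(s['tool_pos'],s['tool_rot'],s['opening'])
roi=(180,130,460,300)
c=blob(v,[0,150,60],[8,255,255],roi); print('case',rect(plane(v,c,.034)), c.min(0),c.max(0))
# stand: hole in red region
x0,y0=c.min(0);x1,y1=c.max(0)
hsv=cv2.cvtColor(v['im'],cv2.COLOR_BGR2HSV); hull=np.zeros((480,640),np.uint8); cv2.fillConvexPoly(hull,cv2.convexHull(c.astype(np.int32)),1)
m=cv2.inRange(hsv,np.array([10,60,80]),np.array([28,255,255]))*hull
m=cv2.morphologyEx(m,cv2.MORPH_OPEN,np.ones((5,5)))
d=max(cv2.findContours(m,cv2.RETR_EXTERNAL,cv2.CHAIN_APPROX_NONE)[0],key=cv2.contourArea)[:,0]
print('stand',circ(plane(v,d,.05)),d.min(0),d.max(0))
im=v['im'].copy(); cv2.drawContours(im,[d.reshape(-1,1,2)],-1,(255,0,0),1); cv2.drawContours(im,[c.reshape(-1,1,2)],-1,(0,255,0),1)
cv2.imwrite('pics/w5.png',im)
v=grab('side'); c=blob(v,[45,90,40],[85,255,255],(185,190,260,270)); print('pill side',rect(plane(v,c,.03)))
v=grab('scene'); c=blob(v,[45,90,40],[85,255,255],(380,180,450,250)); print('pill scene',rect(plane(v,c,.03)))
E
```

```text
[ 0.47940664 -0.27548911  0.11415389] [-1.57015217e+00 -3.18834602e-04 -1.64816868e+00] 0.09194911944080197
case (array([ 491.2, -269.3]), array([147.3,  64. ]), -4.5) [232 202] [442 286]
stand (array([ 479. , -270.1]), 60.2, array([ 479.1, -268.3]), array([54.7, 59.8])) [277 213] [363 286]Traceback (most recent call last):
  File "<stdin>", line 14, in <module>
  File "h.py", line 15, in plane
    u=cv2.undistortPoints(np.float64(px).reshape(-1,1,2),v['K'],v['d'])[:,0]
                          ~~~~~~~~~~~~~~~~~~~~~~^^^^^^^^
ValueError: cannot reshape array of size 1 into shape (1,2)
```

View pics/w5.png

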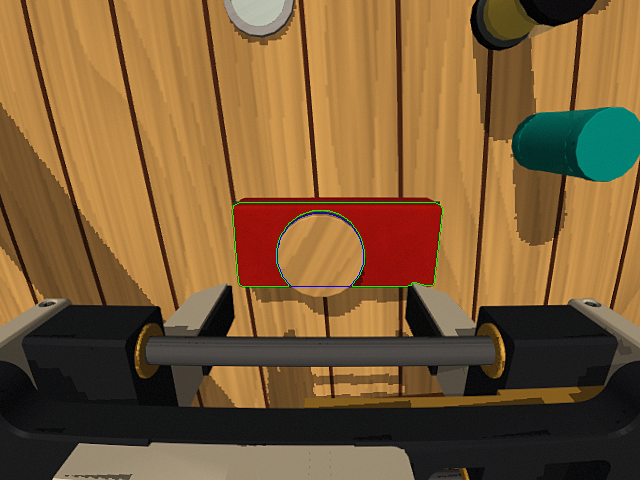

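```bash
python3 - <<'E'
from h import *
v=grab('wrist'); P=plane(v,[[320,212],[320,297],[276.5,255],[363.5,255]],.05); print(P.round(4).tolist())
v=grab('scene'); c=blob(v,[45,90,40],[85,255,255],(370,180,460,250)); print('pill scene',rect(plane(v,c,.03)))
c=blob(v,[98,70,40],[115,255,200],(370,180,460,260)); print('tile',rect(plane(v,c,.008)))
E
```

```text
[[0.4813, -0.24, 0.05], [0.4766, -0.301, 0.05], [0.4498, -0.2672, 0.05], [0.5083, -0.2718, 0.05]]
pill scene (array([455.1, 102.8]), array([59.2, 43.7]), -16.0)
tile (array([446.8,  99. ]), array([81. , 78.9]), 23.6)
```

Call:
apply_moves(
  plan=[
    [-0.0045, 0.02, 0, 0, 0, 0, -1],
    [-0.0045, 0.045, 0, 0, 0, 0, -1],
    [-0.0045, 0.06, 0, 0, 0, 0, -1],
    [-0.0045, 0.065, 0, 0, 0, 0, -1],
    [-0.0045, 0.065, 0, 0, 0, 0, 1],
  ],
  squeeze=12,
)

```text
time: 10.22
tool_pos: [0.4797, -0.2713, 0.0489]
tool_rot: [-1.571, -0.0, -1.648]
contact_force: [-0.9, -0.5, 0.6]
opening: 0.0859
```

Call:
apply_moves(
  plan=[
    [0, 0, 0, 0, 0, 0, 1],
    [0, 0, 0, 0, 0, 0, 1],
    [0, 0, 0, 0, 0, 0, 1],
    [0, 0, 0, 0, 0, 0, 1],
    [0, 0, 0, 0, 0, 0, 1],
  ],
  squeeze=12,
)

```text
time: 10.85
tool_pos: [0.4798, -0.2713, 0.0492]
tool_rot: [-1.57, -0.0, -1.648]
contact_force: [-0.1, 0.1, 5.6]
opening: 0.0594
```

Call:
apply_moves(
  plan=[
    [0, -0.01, 0, 0, 0, 0, 1],
    [0, -0.04, 0, 0, 0, 0, 1],
    [0, -0.08, 0, 0, 0, 0, 1],
    [-0.01, -0.09, 0.004, 0, 0, 0, 1],
    [-0.06, -0.09, 0.023, 0, 0, 0, 1],
  ],
)

```text
time: 11.48
tool_pos: [0.5073, -0.2142, 0.1394]
tool_rot: [-1.569, -0.001, -1.652]
contact_force: [0.0, -0.1, -1.5]
opening: 0.0595
```

Call:
apply_moves(
  plan=[
    [-0.055, 0, 0.021, 0, 0, 0, 1],
    [-0.11, 0, 0.042, 0, 0, 0, 1],
    [-0.165, 0, 0.063, 0, 0, 0, 1],
    [-0.22, 0, 0.084, 0, 0, 0, 1],
    [-0.26, 0, 0.1, 0, 0, 0, 1],
  ],
)

```text
time: 12.1
tool_pos: [0.6267, 0.0417, 0.1377]
tool_rot: [-1.573, 0.0, -1.646]
contact_force: [0.3, 0.1, -1.0]
opening: 0.0598
```

Call:
apply_moves(
  plan=[
    [-0.03, 0, 0.01, 0, 0, 0, 1],
    [-0.047, 0, 0.017, 0, 0, 0, 1],
    [-0.047, 0.03, 0.017, 0, 0, 0, 1],
    [-0.047, 0.06, 0.017, 0, 0, 0, 1],
    [-0.047, 0.06, 0.017, 0, 0, 0, 1],
  ],
)

```text
time: 12.72
tool_pos: [0.6452, 0.0837, 0.0758]
tool_rot: [-1.577, -0.001, -1.648]
contact_force: [0.6, -0.6, -0.3]
opening: 0.0592
```

```bash
python3 - <<'E'
from h import *
v=grab('wrist'); s=robot.observe(); print(s['tool_pos'],s['tool_rot'],s['opening'])
hsv=cv2.cvtColor(v['im'],cv2.COLOR_BGR2HSV)
c=blob(v,[0,0,150],[180,60,255],(200,120,440,300)); print(c.min(0),c.max(0)); 
P=plane(v,c,.005); ok=c[:,1]<c[:,1].max()-8; print('mat',circ(P), cv2.fitEllipse(np.float32(P[ok,:2]*1000)))
im=v['im'].copy(); cv2.drawContours(im,[c.reshape(-1,1,2)],-1,(255,0,0),1); cv2.imwrite('pics/w6.png',im)
E
```

```text
[0.64656055 0.08370386 0.07783765] [-1.57352062e+00 -3.36177266e-04 -1.64811585e+00] 0.059716452583231314
[260 195] [387 284]
mat (array([646.2,  85.1]), 89.2, array([647.6,  93.6]), array([71.8, 86.3])) ((647.2136840820312, 98.1750259399414), (61.95515441894531, 88.73627471923828), 86.81570434570312)
```

View pics/w6.png

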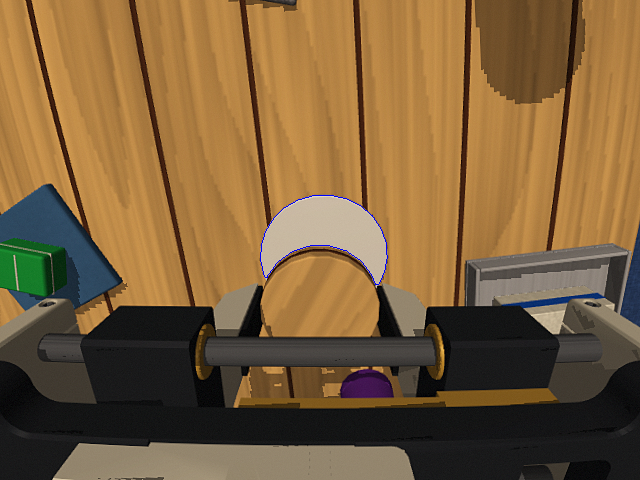

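Call:
apply_moves(
  plan=[
    [-0.001, 0.015, 0, 0, 0, 0, 1],
    [-0.001, 0.035, 0, 0, 0, 0, 1],
    [-0.001, 0.05, 0, 0, 0, 0, 1],
    [-0.001, 0.054, 0, 0, 0, 0, 1],
    [-0.001, 0.056, 0, 0, 0, 0, 1],
  ],
)

```text
time: 13.4
tool_pos: [0.6477, 0.085, 0.023]
tool_rot: [-1.57, 0.0, -1.648]
contact_force: [-0.6, 0.4, -0.6]
opening: 0.0596
```

Call:
apply_moves(
  plan=[
    [0, 0.0005, 0, 0, 0, 0, 1],
    [0, 0.001, 0, 0, 0, 0, 1],
    [0, 0.001, 0, 0, 0, 0, 1],
    [0, 0.001, 0, 0, 0, 0, 1],
    [0, 0.001, 0, 0, 0, 0, 1],
  ],
)

```text
time: 14.02
tool_pos: [0.6474, 0.0851, 0.0219]
tool_rot: [-1.571, -0.0, -1.648]
contact_force: [1.3, -0.4, -1.0]
opening: 0.0593
```

Call:
apply_moves(
  plan=[
    [0, 0.001, 0, 0, 0, 0, 1],
    [0, 0.0015, 0, 0, 0, 0, 1],
    [0, 0.0015, 0, 0, 0, 0, 1],
    [0, 0.0015, 0, 0, 0, 0, 1],
    [0, 0.0015, 0, 0, 0, 0, 0.6],
  ],
)

```text
time: 14.65
tool_pos: [0.6474, 0.0851, 0.0203]
tool_rot: [-1.571, -0.0, -1.648]
contact_force: [-0.5, -0.2, 0.8]
opening: 0.0598
```

Call:
apply_moves(
  plan=[
    [0, 0, 0, 0, 0, 0, -1],
    [0, 0, 0, 0, 0, 0, -1],
    [0, 0, 0, 0, 0, 0, -1],
    [0, 0, 0, 0, 0, 0, -1],
    [0, -0.01, 0, 0, 0, 0, -1],
  ],
)

```text
time: 15.28
tool_pos: [0.6468, 0.085, 0.0298]
tool_rot: [-1.573, -0.0, -1.648]
contact_force: [-0.1, -0.1, -0.6]
opening: 0.0916
```

Call:
apply_moves(
  plan=[
    [0, -0.03, 0, 0, 0, 0, -1],
    [0, -0.08, 0, 0, 0, 0, -1],
    [0, -0.13, 0, 0, 0, 0, -1],
    [0.03, -0.14, -0.002, 0, 0, 0, -1],
    [0.08, -0.14, -0.005, 0, 0, 0, -1],
  ],
)

```text
time: 15.9
tool_pos: [0.637, 0.0062, 0.1729]
tool_rot: [-1.566, 0.0, -1.645]
contact_force: [1.1, -0.4, -0.9]
opening: 0.0917
```

Call:
apply_moves(
  plan=[
    [0.05, 0, -0.004, 0, 0, 0, -1],
    [0.1, 0, -0.007, 0, 0, 0, -1],
    [0.1276, 0, -0.008, 0, 0, 0, -1],
    [0.1276, 0, -0.008, 0, 0, 0, -1],
    [0.1276, 0, -0.008, 0, 0, 0, -1],
  ],
)

```text
time: 16.52
tool_pos: [0.6186, -0.1202, 0.1707]
tool_rot: [-1.57, 0.0, -1.647]
contact_force: [-0.3, 0.7, -0.9]
opening: 0.092
```

```bash
python3 - <<'E'
from h import *
grab('wrist');v=grab('wrist'); s=robot.observe(); print(s['tool_pos'],s['tool_rot'],s['opening'])
c=blob(v,[0,0,0],[180,255,45],(200,120,440,270))
if c is not None: print(c.min(0),c.max(0),'hg',circ(plane(v,c,.07)))
im=v['im'].copy(); cv2.drawContours(im,[c.reshape(-1,1,2)],-1,(255,0,0),1)
w=grab('scene'); a=cv2.resize(w['im'][120:360,160:480],(640,480)); cv2.imwrite('pics/w7.png',np.hstack([im[:,:,:],a])[::1])
b=cv2.imread('pics/w7.png'); cv2.imwrite('pics/w7.png',cv2.resize(b,(800,300)))
E
```

```text
[ 0.61866825 -0.11961483  0.17050488] [-1.57052538e+00  2.50337454e-04 -1.64616309e+00] 0.09230866027477123
[292 220] [345 269] hg (array([ 616.7, -120.1]), 43.7, array([ 616.6, -119.7]), array([41.8, 42. ]))
```

View pics/w7.png

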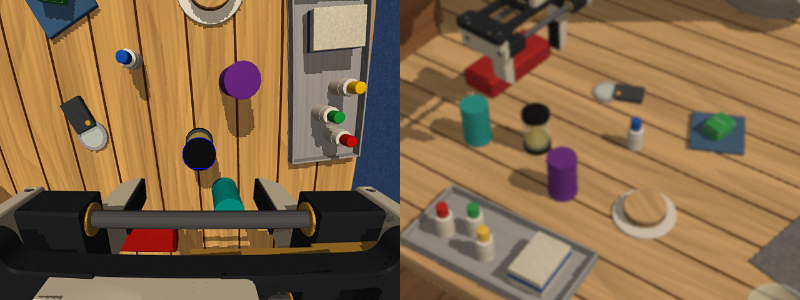

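The enlarged right half shows the pale stand on the white mat at (645,207) and the green box on the tile at (718,125). The black-capped hourglass is at (537,125), next to turquoise (475,120) and purple (562,173), so it is the right one.

Call:
apply_moves(
  plan=[
    [0, 0.03, -0.002, 0, 0, 0, -1],
    [0, 0.07, -0.002, 0, 0, 0, -1],
    [0, 0.11, -0.002, 0, 0, 0, -1],
    [0, 0.13, -0.002, 0, 0, 0, -1],
    [0, 0.138, -0.002, 0, 0, 0, -1],
  ],
  squeeze=12,
)

```text
time: 17.3
tool_pos: [0.616, -0.1196, 0.0309]
tool_rot: [-1.573, 0.001, -1.646]
contact_force: [-0.1, 0.9, -0.4]
opening: 0.0918
```

Call:
apply_moves(
  plan=[
    [0, 0, 0, 0, 0, 0, 0.0],
    [0, 0, 0, 0, 0, 0, 0.2],
    [0, 0, 0, 0, 0, 0, 1],
    [0, 0, 0, 0, 0, 0, 1],
    [0, 0, 0, 0, 0, 0, 1],
  ],
  squeeze=12,
)

```text
time: 17.92
tool_pos: [0.6166, -0.1208, 0.0325]
tool_rot: [-1.57, -0.0, -1.648]
contact_force: [-0.1, 0.7, -0.0]
opening: 0.0466
```

Call:
apply_moves(
  plan=[
    [0, 0, 0, 0, 0, 0, 1],
    [0, 0, 0, 0, 0, 0, 1],
    [0, 0, 0, 0, 0, 0, 1],
    [0, -0.005, 0, 0, 0, 0, 1],
    [0, -0.02, 0, 0, 0, 0, 1],
  ],
)

```text
time: 18.55
tool_pos: [0.6158, -0.1205, 0.052]
tool_rot: [-1.573, 0.001, -1.648]
contact_force: [-0.2, -0.2, 0.4]
opening: 0.0427
```

Call:
apply_moves(
  plan=[
    [0, -0.015, 0, 0, 0, 0, 1],
    [0, -0.05, 0, 0, 0, 0, 1],
    [0, -0.085, 0, 0, 0, 0, 1],
    [-0.01, -0.095, 0.001, 0, 0, 0, 1],
    [-0.05, -0.095, 0.006, 0, 0, 0, 1],
  ],
)

```text
time: 19.18
tool_pos: [0.6266, -0.0722, 0.1483]
tool_rot: [-1.569, -0.001, -1.651]
contact_force: [-0.1, -0.1, -1.6]
opening: 0.0424
```

Call:
apply_moves(
  plan=[
    [-0.05, 0, 0.006, 0, 0, 0, 1],
    [-0.09, 0, 0.011, 0, 0, 0, 1],
    [-0.1, 0, 0.012, 0, 0, 0, 1],
    [-0.1, 0, 0.012, 0, 0, 0, 1],
    [-0.1, 0, 0.012, 0, 0, 0, 1],
  ],
)

```text
time: 19.8
tool_pos: [0.6457, 0.0262, 0.147]
tool_rot: [-1.571, -0.0, -1.649]
contact_force: [-0.4, -0.6, -0.7]
opening: 0.0422
```

```bash
python3 - <<'E'
from h import *
grab('wrist');v=grab('wrist'); s=robot.observe(); print(s['tool_pos'],s['tool_rot'],s['opening'])
cv2.imwrite('pics/w8.png',v['im'])
c=blob(v,[0,0,150],[180,60,255],(200,60,440,300)); print(c.min(0),c.max(0),'mat',circ(plane(v,c,.005)))
hull=np.zeros((480,640),np.uint8); cv2.fillConvexPoly(hull,cv2.convexHull(c.astype(np.int32)),1)
m=cv2.inRange(cv2.cvtColor(v['im'],cv2.COLOR_BGR2HSV),np.array([8,75,80]),np.array([28,255,255]))*hull
m=cv2.morphologyEx(m,cv2.MORPH_OPEN,np.ones((5,5)))
d=max(cv2.findContours(m,cv2.RETR_EXTERNAL,cv2.CHAIN_APPROX_NONE)[0],key=cv2.contourArea)[:,0]
print('stand',circ(plane(v,d,.021)),d.min(0),d.max(0))
E
```

```text
[0.6458303  0.02601275 0.14720997] [-1.57086734e+00 -2.38535802e-04 -1.64934780e+00] 0.042341209155236245
[264 110] [368 214] mat (array([646.3,  84.7]), 89.1, array([646.3,  83.9]), array([81.7, 83.6]))
stand (array([646.1,  85. ]), 59.8, array([646.1,  85.2]), array([58.7, 58.9])) [279 128] [352 202]
```

View pics/w8.png

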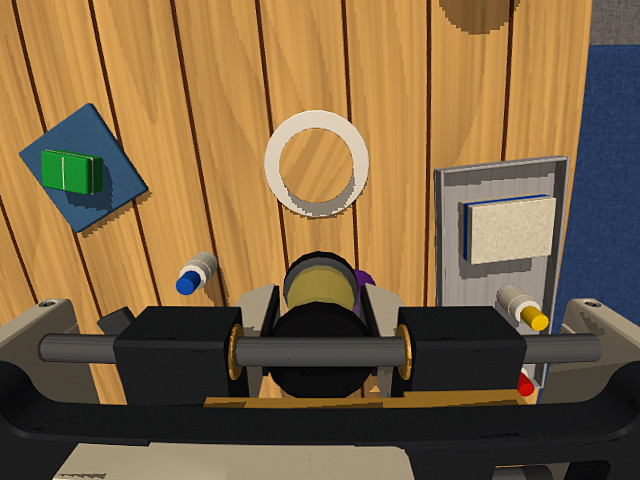

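Call:
apply_moves(
  plan=[
    [-0.03, 0, -0.002, 0, 0, 0, 1],
    [-0.059, 0, -0.0038, 0, 0, 0, 1],
    [-0.059, 0.03, -0.0038, 0, 0, 0, 1],
    [-0.059, 0.06, -0.0038, 0, 0, 0, 1],
    [-0.059, 0.08, -0.0038, 0, 0, 0, 1],
  ],
)

```text
time: 20.52
tool_pos: [0.6461, 0.0855, 0.0658]
tool_rot: [-1.572, -0.0, -1.649]
contact_force: [-0.8, 0.1, -0.3]
opening: 0.0427
```

Call:
apply_moves(
  plan=[
    [0, 0.005, 0, 0, 0, 0, 1],
    [0, 0.01, 0, 0, 0, 0, 1],
    [0, 0.012, 0, 0, 0, 0, 1],
    [0, 0.012, 0, 0, 0, 0, 1],
    [0, 0.012, 0, 0, 0, 0, 1],
  ],
)

```text
time: 21.15
tool_pos: [0.647, 0.0866, 0.0558]
tool_rot: [-1.57, 0.0, -1.648]
contact_force: [-0.5, -0.2, -0.8]
opening: 0.0424
```

Call:
apply_moves(
  plan=[
    [0.001, 0.001, 0, 0, 0, 0, 1],
    [0.001, 0.0015, 0, 0, 0, 0, 1],
    [0.001, 0.002, 0, 0, 0, 0, 1],
    [0.001, 0.002, 0, 0, 0, 0, 1],
    [0.001, 0.002, 0, 0, 0, 0, 1],
  ],
)

```text
time: 21.78
tool_pos: [0.6466, 0.0855, 0.0534]
tool_rot: [-1.571, -0.0, -1.648]
contact_force: [-0.4, -0.1, 1.8]
opening: 0.0423
```

```bash
python3 - <<'E'
from h import *
for i in range(2):
    v=grab('side'); s=robot.observe(); print(s['tool_pos'],s['contact_force'])
cv2.imwrite('pics/s9.png',cv2.resize(v['im'][130:280,230:430],(800,600),interpolation=cv2.INTER_CUBIC))
E
```

```text
[0.64665804 0.08551106 0.0533682 ] [-0.210102   -0.47153065  0.78643904]
[0.64664181 0.0855027  0.05334301] [0.44495846 0.58642603 1.38411792]
```

View pics/s9.png

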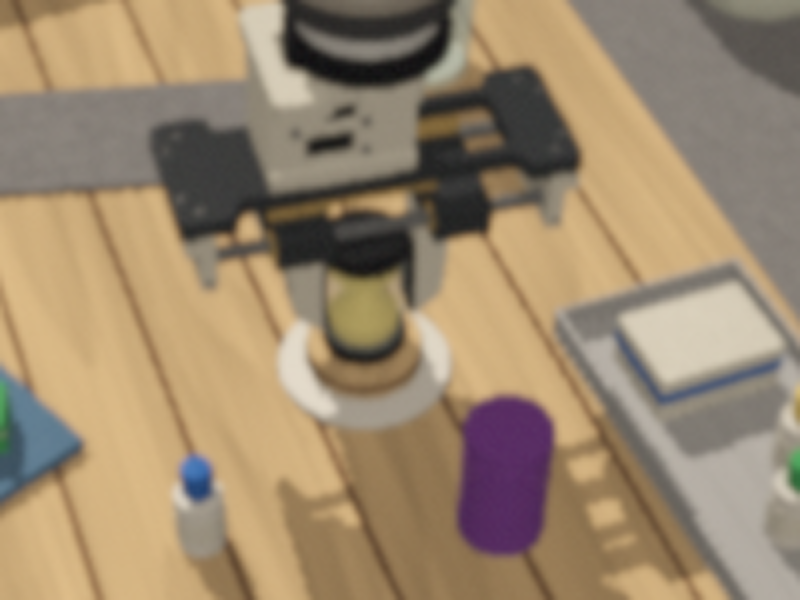

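The hourglass stands on the stand at (365,340), light contact. I release it.

Call:
apply_moves(
  plan=[
    [0, 0, 0, 0, 0, 0, 0],
    [0, 0, 0, 0, 0, 0, -1],
    [0, 0, 0, 0, 0, 0, -1],
    [0, 0, 0, 0, 0, 0, -1],
    [0, 0, 0, 0, 0, 0, -1],
  ],
)

```text
time: 22.5
tool_pos: [0.6466, 0.0855, 0.0532]
tool_rot: [-1.571, -0.0, -1.648]
contact_force: [-0.3, 0.4, 0.7]
opening: 0.0814
```

Call:
apply_moves(
  plan=[
    [0, -0.01, 0, 0, 0, 0, -1],
    [0, -0.04, 0, 0, 0, 0, -1],
    [0, -0.08, 0, 0, 0, 0, -1],
    [0, -0.12, 0, 0, 0, 0, -1],
    [0.02, -0.13, 0, 0, 0, 0, -1],
  ],
)

```text
time: 23.12
tool_pos: [0.6464, 0.0662, 0.1872]
tool_rot: [-1.564, 0.001, -1.645]
contact_force: [0.3, -0.4, 0.3]
opening: 0.0914
```

Call:
apply_moves(
  plan=[
    [0.05, 0, -0.0185, 0, 0, 0, -1],
    [0.107, 0, -0.0395, 0, 0, 0, -1],
    [0.165, 0, -0.061, 0, 0, 0, -1],
    [0.223, 0, -0.0825, 0, 0, 0, -1],
    [0.281, 0, -0.104, 0, 0, 0, -1],
  ],
)

```text
time: 23.75
tool_pos: [0.5179, -0.2089, 0.1826]
tool_rot: [-1.572, 0.0, -1.648]
contact_force: [0.2, -0.4, -0.1]
opening: 0.0918
```

Call:
apply_moves(
  plan=[
    [0.045, 0, -0.016, 0, -10, 0, -1],
    [0.065, 0.01, -0.0237, 0, -20, 0, -1],
    [0.065, 0.02, -0.0237, 0, -30, 0, -1],
    [0.065, 0.03, -0.0237, 0, -40, 0, -1],
    [0.065, 0.034, -0.0237, 0, -50, 0, -1],
  ],
)

```text
time: 24.38
tool_pos: [0.4898, -0.27, 0.1478]
tool_rot: [-1.571, 0.003, -0.77]
contact_force: [0.6, 1.4, -1.4]
opening: 0.0918
```

Call:
apply_moves(
  plan=[
    [0, 0, 0, 0, -10, 0, -1],
    [0, 0, 0, 0, -20, 0, -1],
    [0, 0, 0, 0, -30, 0, -1],
    [0, 0, 0, 0, -40, 0, -1],
    [0, 0, 0, 0, -40, 0, -1],
  ],
)

```text
time: 25.0
tool_pos: [0.4903, -0.27, 0.1486]
tool_rot: [-1.57, 0.001, -0.079]
contact_force: [0.8, -0.4, -0.3]
opening: 0.0917
```

```bash
python3 - <<'E'
from h import *
grab('wrist');v=grab('wrist'); s=robot.observe(); print(s['tool_pos'],s['tool_rot'],s['opening'],s['qpos'])
c=blob(v,[0,150,60],[8,255,255],(150,100,500,420)); print('case',rect(plane(v,c,.034)), c.min(0),c.max(0))
im=v['im'].copy(); cv2.drawContours(im,[c.reshape(-1,1,2)],-1,(0,255,0),1); cv2.imwrite('pics/w10.png',im)
E
```

```text
[ 0.49061939 -0.2698596   0.14884153] [-1.57041872e+00  7.25010233e-04 -8.08897375e-02] 0.09140127173290145 [-6.39707678e-01  4.89187036e-01  1.55297873e+00 -7.20554664e-05
  1.10024181e+00 -2.12958144e+00]
case (array([ 489.7, -271.3]), array([148.8,  63.1]), -4.5) [277 149] [359 321]
```

View pics/w10.png

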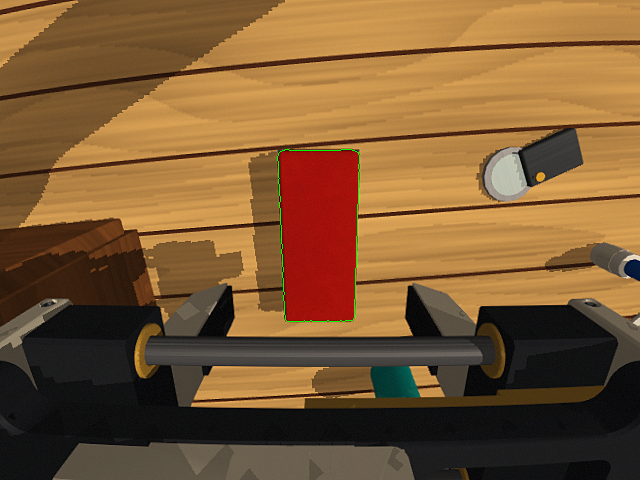

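```bash
python3 - <<'E'
from h import *
v=grab('scene'); print('box foot',plane(v,[[122,190],[190,145],[160,165]],0).round(3).tolist())
c=blob(v,[0,0,50],[180,60,130],(430,265,560,365)); print('felt',rect(plane(v,c,.004)))
w=grab('side'); print('box foot side',plane(w,[[385,478],[515,430]],0.0).round(3).tolist(),plane(w,[[385,478],[515,430]],0.12).round(3).tolist())
E
```

```text
box foot [[0.672, -0.456, 0.0], [0.474, -0.448, 0.0], [0.567, -0.452, 0.0]]
felt (array([567.2, 307. ]), array([183.1,  89.8]), -14.2)
box foot side [[0.564, -0.415, 0.0], [0.779, -0.424, 0.0]] [[0.539, -0.435, 0.12], [0.717, -0.442, 0.12]]
```

Call:
apply_moves(
  plan=[
    [-0.001, 0.03, -0.0015, 0, 0, 0, -1],
    [-0.001, 0.07, -0.0015, 0, 0, 0, -1],
    [-0.001, 0.1, -0.0015, 0, 0, 0, -1],
    [-0.001, 0.12, -0.0015, 0, 0, 0, -1],
    [-0.001, 0.13, -0.0015, 0, 0, 0, -1],
  ],
  squeeze=25,
)

```text
time: 25.82
tool_pos: [0.4896, -0.2707, 0.0181]
tool_rot: [-1.57, 0.001, -0.078]
contact_force: [-0.0, 0.6, 0.7]
opening: 0.0919
```

Call:
apply_moves(
  plan=[
    [0, 0, 0, 0, 0, 0, 0.2],
    [0, 0, 0, 0, 0, 0, 0.4],
    [0, 0, 0, 0, 0, 0, 1],
    [0, 0, 0, 0, 0, 0, 1],
    [0, 0, 0, 0, 0, 0, 1],
  ],
  squeeze=25,
)

```text
time: 26.45
tool_pos: [0.4905, -0.2713, 0.0201]
tool_rot: [-1.572, -0.001, -0.077]
contact_force: [-0.5, 0.4, 5.6]
opening: 0.0636
```

Call:
apply_moves(
  plan=[
    [0, 0, 0, 0, 0, 0, 1],
    [0, 0, 0, 0, 0, 0, 1],
    [0, 0, 0, 0, 0, 0, 1],
    [0, -0.005, 0, 0, 0, 0, 1],
    [0, -0.015, 0, 0, 0, 0, 1],
  ],
)

```text
time: 27.08
tool_pos: [0.4897, -0.2707, 0.0341]
tool_rot: [-1.57, 0.001, -0.077]
contact_force: [0.6, -1.3, -1.0]
opening: 0.0641
```

Call:
apply_moves(
  plan=[
    [0, -0.02, 0, 0, 0, 0, 1],
    [0, -0.05, 0, 0, 0, 0, 1],
    [0, -0.085, 0, 0, 0, 0, 1],
    [0, -0.11, 0, 0, 0, 0, 1],
    [0, -0.115, 0, 0, 0, 0, 1],
  ],
)

```text
time: 27.7
tool_pos: [0.4908, -0.2715, 0.1512]
tool_rot: [-1.573, -0.003, -0.077]
contact_force: [0.6, 0.0, -2.1]
opening: 0.0637
```

```bash
python3 - <<'E'
from h import *
s=robot.observe(); print(s['tool_pos'],s['opening'])
v=grab('side'); x=v['im']; hsv=cv2.cvtColor(x,cv2.COLOR_BGR2HSV)
for q in range(3):
    pass
c=blob(v,[0,0,60],[180,50,150],(150,100,345,215)); 
print(c.min(0),c.max(0)); print('felt side',rect(plane(v,c,.004)))
w=grab('scene'); y=w['im']
cv2.drawContours(x,[c.reshape(-1,1,2)],-1,(0,255,0),1)
a=cv2.resize(x[80:280,140:400],(520,400)); b=cv2.resize(y[170:370,300:560],(520,400))
cv2.imwrite('pics/d11.png',cv2.resize(np.hstack([a,b]),(800,308)))
E
```

```text
[ 0.49077294 -0.27151311  0.15124569] 0.06373530254985514
[150 100] [344 214]
felt side (array([561.2, 363.5]), array([480. , 435.6]), -19.5)
```

View pics/d11.png

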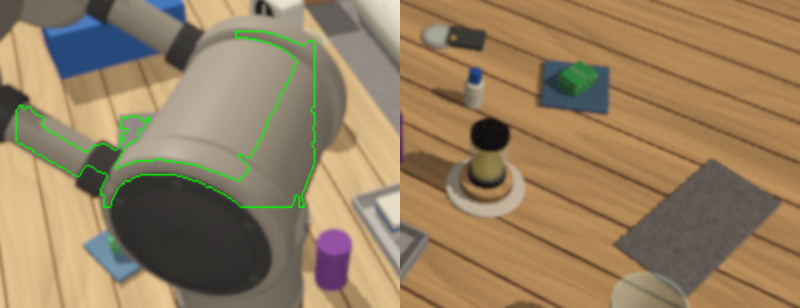

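Call:
apply_moves(
  plan=[
    [0.002, 0, 0.04, 0, 0, 0, 1],
    [0.005, 0, 0.095, 0, 0, 0, 1],
    [0.008, 0, 0.15, 0, 0, 0, 1],
    [0.011, 0, 0.21, 0, 0, 0, 1],
    [0.014, 0, 0.27, 0, 0, 0, 1],
  ],
)

```text
time: 28.42
tool_pos: [0.524, -0.001, 0.1478]
tool_rot: [-1.571, 0.002, -0.077]
contact_force: [0.1, -1.0, -1.2]
opening: 0.0638
```

Call:
apply_moves(
  plan=[
    [0.003, 0, 0.06, 0, 0, 0, 1],
    [0.006, 0, 0.12, 0, 0, 0, 1],
    [0.01, 0, 0.18, 0, 0, 0, 1],
    [0.014, 0, 0.24, 0, 0, 0, 1],
    [0.0174, 0, 0.29, 0, 0, 0, 1],
  ],
)

```text
time: 29.05
tool_pos: [0.5635, 0.287, 0.1473]
tool_rot: [-1.572, 0.002, -0.076]
contact_force: [1.2, -0.3, -1.1]
opening: 0.0643
```

Call:
apply_moves(
  plan=[
    [0, 0, 0.022, 0, 5, 0, 1],
    [0, 0.02, 0.022, 0, 9.5, 0, 1],
    [0, 0.05, 0.022, 0, 9.5, 0, 1],
    [0, 0.08, 0.022, 0, 9.5, 0, 1],
    [0, 0.08, 0.022, 0, 9.5, 0, 1],
  ],
)

```text
time: 29.68
tool_pos: [0.5635, 0.3058, 0.0651]
tool_rot: [-1.576, 0.007, -0.243]
contact_force: [-0.0, -0.6, -1.5]
opening: 0.064
```

```bash
python3 - <<'E'
from h import *
v=grab('wrist'); s=robot.observe(); print(s['tool_pos'],s['tool_rot'],s['opening'])
cv2.imwrite('pics/w12.png',v['im'])
w=grab('scene'); print('glass foot',plane(w,[[450,412]],0).round(3))
E
```

```text
[0.56494662 0.30637198 0.06734726] [-1.57328623  0.00341851 -0.24270788] 0.06379345567274014
glass foot [[0.771 0.316 0.   ]]
```

View pics/w12.png

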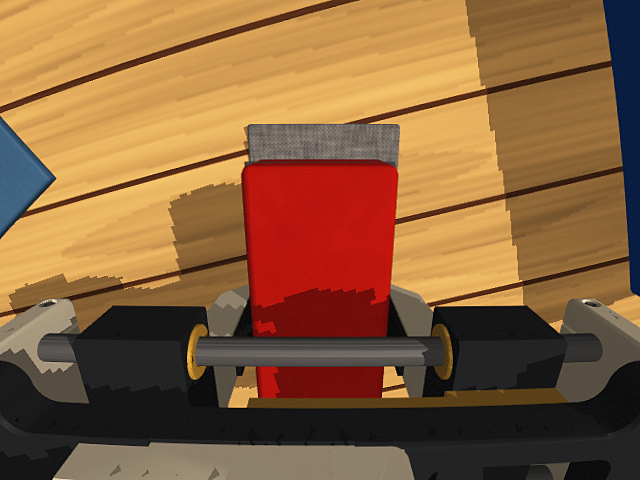

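The felt's near end has corners at (249,125) and (399,125), which give its axis and centre.

```bash
python3 - <<'E'
from h import *
grab('wrist');v=grab('wrist'); s=robot.observe(); print(s['tool_pos'],s['tool_rot'])
P=plane(v,[[249,125],[399,125.5]],.004)[:,:2]; e=P[1]-P[0]; w=np.linalg.norm(e); n=np.array([e[1],-e[0]])/w
print(P.round(4).tolist(),w,np.degrees(np.arctan2(n[1],n[0])),P.mean(0)+n*.092)
E
```

```text
[0.5667836  0.30710365 0.070399  ] [-1.56963719 -0.00169271 -0.24269639]
[[0.4678, 0.2866], [0.49, 0.3749]] 0.09106699811641891 -14.109759962527011 [0.56809053 0.30832626]
```

Call:
apply_moves(
  plan=[
    [0.0005, 0.012, 0.001, 0, 0, 0, 1],
    [0.0005, 0.026, 0.001, 0, 0, 0, 1],
    [0.0005, 0.038, 0.001, 0, 0, 0, 1],
    [0.0005, 0.043, 0.001, 0, 0, 0, 1],
    [0.0005, 0.045, 0.001, 0, 0, 0, 1],
  ],
)

```text
time: 30.5
tool_pos: [0.5665, 0.3076, 0.0241]
tool_rot: [-1.571, 0.001, -0.243]
contact_force: [-4.8, -1.6, 7.3]
opening: 0.0641
```

Call:
apply_moves(
  plan=[
    [0, 0, 0, 0, 0, 0, 1],
    [0, 0, 0, 0, 0, 0, 1],
    [0, 0, 0, 0, 0, 0, 1],
    [0, 0, 0, 0, 0, 0, 1],
    [0, 0, 0, 0, 0, 0, 1],
  ],
)

```text
time: 31.12
tool_pos: [0.5668, 0.3077, 0.0243]
tool_rot: [-1.571, -0.0, -0.243]
contact_force: [0.2, -0.1, -1.6]
opening: 0.0639
```

Call:
apply_moves(
  plan=[
    [0, 0.0005, 0, 0, 0, 0, 1],
    [0, 0.001, 0, 0, 0, 0, 1],
    [0, 0.001, 0, 0, 0, 0, 1],
    [0, 0.001, 0, 0, 0, 0, 1],
    [0, 0.001, 0, 0, 0, 0, -1],
  ],
)

```text
time: 31.75
tool_pos: [0.567, 0.3078, 0.0235]
tool_rot: [-1.57, -0.001, -0.243]
contact_force: [-0.0, -0.6, 0.3]
opening: 0.0697
```

Call:
apply_moves(
  plan=[
    [0, 0, 0, 0, 0, 0, -1],
    [0, 0, 0, 0, 0, 0, -1],
    [0, 0, 0, 0, 0, 0, -1],
    [0, 0, 0, 0, 0, 0, -1],
    [0, -0.01, 0, 0, 0, 0, -1],
  ],
)

```text
time: 32.38
tool_pos: [0.5662, 0.3075, 0.0328]
tool_rot: [-1.572, 0.001, -0.243]
contact_force: [-1.1, 0.1, -0.1]
opening: 0.0918
```

Call:
apply_moves(
  plan=[
    [0, -0.03, 0, 0, 0, 0, -1],
    [0, -0.08, 0, 0, 0, 0, -1],
    [0, -0.13, 0, 0, 0, 0, -1],
    [0, -0.15, -0.05, 0, 0, 0, -1],
    [-0.03, -0.15, -0.1, 0, 0, 0, -1],
  ],
)

```text
time: 33.0
tool_pos: [0.5153, 0.2168, 0.1859]
tool_rot: [-1.568, -0.006, -0.243]
contact_force: [-0.0, -0.5, -0.7]
opening: 0.0921
```

Call:
apply_moves(
  plan=[
    [-0.02, 0, -0.06, 0, 0, 0, -1],
    [-0.04, 0, -0.12, 0, 0, 0, -1],
    [-0.05, 0, -0.18, 0, 0, 0, -1],
    [-0.06, 0, -0.24, 0, 0, 0, -1],
    [-0.06, 0, -0.28, 0, 0, 0, -1],
  ],
)

```text
time: 33.62
tool_pos: [0.3869, -0.0413, 0.1842]
tool_rot: [-1.571, -0.002, -0.244]
contact_force: [1.0, -0.2, -0.1]
opening: 0.0916
```

```bash
python3 - <<'E'
from h import *
s=robot.observe(); print(s['tool_pos'],s['time'])
sc=grab('scene'); sd=grab('side')
for n,v,r in(('scene',sc,(420,200,580,370)),('side',sd,(180,100,345,215))):
    c=blob(v,[0,130,60],[8,255,255],r)
    if c is not None: print(n,'case',rect(plane(v,c,.038)))
a=cv2.resize(sc['im'][120:370,160:560],(800,500)); b=cv2.resize(sd['im'][90:330,170:490],(800,600))
cv2.imwrite('pics/e13.png',a); cv2.imwrite('pics/e14.png',b)
E
```

```text
[ 0.38692369 -0.04125525  0.18415159] 33.625
scene case (array([582.6, 308. ]), array([169.9,  70.9]), -13.7)
side case (array([564.1, 287.1]), array([147.1,  95.9]), -13.7)
```

View pics/e13.png

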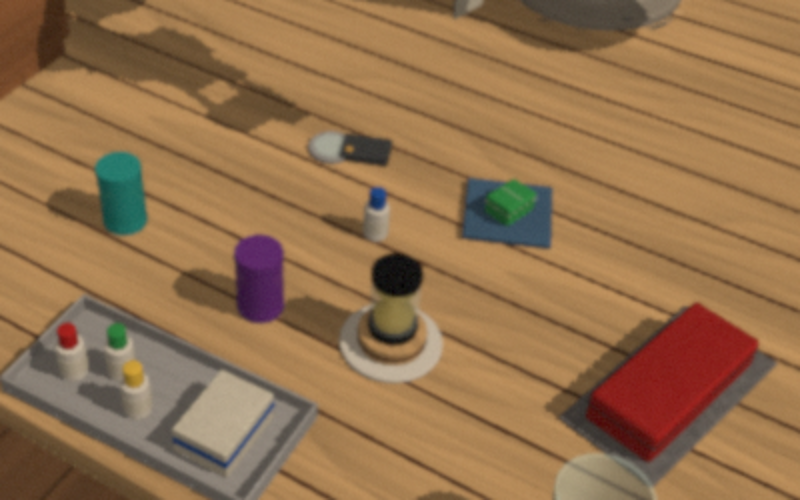

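View pics/e14.png

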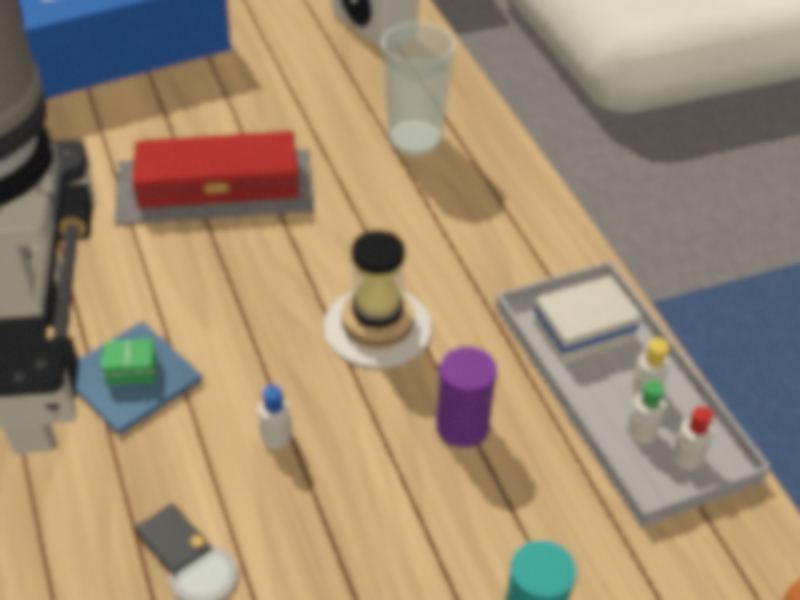

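```bash
python3 - <<'E'
from h import *
for n,r in(('scene',(370,180,460,260)),('side',(180,200,262,270))):
    v=grab(n); c=blob(v,[45,90,40],[85,255,255],r); M=cv2.moments(c); p=[[M['m10']/M['m00'],M['m01']/M['m00']]]
    print(n,'pill mid',plane(v,p,.020).round(4))
    if n=='scene': q=160+np.array([468,552,550,463])/2.,120+np.array([180,186,245,238])/2.; print(plane(v,np.c_[q],.008).mean(0).round(4))
    else: q=170+np.array([142,202,120])/2.5,90+np.array([324,378,432])/2.5; P=plane(v,np.c_[q],.008); print((P[0]+P[2]).round(4)/2, P.round(3).tolist())
    # hourglass cap top and stand/mat
    d=blob(v,[0,0,0],[180,255,45],(340,240,375,272) if n=='scene' else (305,180,340,202)); print('cap',circ(plane(v,d,.091)))
E
```

```text
scene pill mid [[0.446  0.0995 0.02  ]]
[0.4462 0.1002 0.008 ]
cap (array([651.2,  87.1]), 46.4, array([651.5,  87.4]), array([37.5, 45.1]))
side pill mid [[0.4437 0.0973 0.02  ]]
[0.44325 0.09295 0.008  ] [[0.463, 0.146, 0.008], [0.496, 0.072, 0.008], [0.423, 0.04, 0.008]]
cap (array([644.6,  79.6]), 40.7, array([645.1,  79.4]), array([32.6, 40. ]))
```

```bash
python3 -c "
from cell import robot
print(robot.observe()['qvel'].round(3) if 1 else 0); print(robot.hand_in())"
```

```text
[ 0.04   0.012 -0.002  0.002 -0.     0.004]
the job is handed in; nothing more can be done
None
```

I moved all four things to their places and handed the job in at about 34 s of the 128 s. The hand-in gave no verdict.

**What I did:** I set the pill box on the blue tile, then the stand on the white mat. The black-capped hourglass went onto the stand after that, and the case onto the felt last. The first closing on the pill box missed because I lifted before the jaws had shut. The box had not moved, so I repeated the grasp with a longer wait.

**Last checks:**

| Thing | Measured | Limit |
|---|---|---|
| Pill box to tile centre | 1–4 mm | 12 mm |
| Stand to mat centre, seen just before the hourglass went on | under 1 mm | 12 mm |
| Hourglass to stand centre | about 1 mm at release | 8 mm |
| Case to felt centre, from the tool position at release | about 1 mm | 13 mm |
| Case angle to felt | about 0.01 rad | 0.2 rad |

The final pictures show everything upright. By eye, the magnifier, single bottle, tray and both look-alikes are where they were; I did not measure them again.

**Checks that disagreed:**
- **Hourglass cap:** the scene and side views put it about 10 mm apart, to opposite sides. Their mean is within 2–3 mm of the stand centre.
- **Case:** outlines from the two fixed cameras put its centre about 15 mm (scene) and 21 mm (side) off the felt centre, because they take in its side faces. I relied on the wrist view and the tool position instead.

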